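# Centre-punch the screw hole of a rail foot on the display shelf

### The job

Take the automatic centre punch from its bamboo block and mark the shelf for a screw through the open hole of the brass rail foot: find the hole with the point, hold the punch upright and press it straight down until its spring snaps, then stop at once, never bearing on it much harder than the snap itself takes and never letting it snap anywhere but in the hole. Put the punch back upright in its block, fully down, and leave the jars, cloche, whisk, brush and screwdriver where they are.

Things in the scene. Friction and masses are not known exactly. Their poses are not given: they have to be found in the camera images.
- punch: Automatic centre punch, steel with brass cap, round, 170 g, upright in the block at first. Origin: lower rim of its nose, on the axis; z up to the cap. Nose 9 mm diameter, 0 to 18 mm up; barrel 18 mm, 18 to 99 mm up, its shoulder at 18 mm; cap 20 mm, 99 to 125 mm up. Below the nose the point, 4 mm, tapering to 2 mm, is clamped to stand out 14 to 26 mm: differs each time, not measured, to be felt.
- punch_grip (a point): Good place to grip the punch: on its axis, on the barrel, 85 mm up from the origin (40 mm below the cap's top). The barrel is 18 mm in diameter and round, so any yaw will do.
- trip (a joint): How far the point is pushed up into the punch, m: 0 free, 0.0082 hard stop. The push starts at about 3.5 N and grows evenly to about 10 N at 6 mm, where the spring trips: the resistance drops at once to about 4 N and the point runs in past 7 mm. Up to the stop it stays light, then the force climbs steeply. It resets when relieved.
- plate: Brass foot of a gallery rail, 36 x 110 x 4 mm (x, y, z), fixed on the shelf. Origin: centre of its underside, on the shelf's top; z up. In its middle a boss of 20 mm diameter stands 12 mm above the plate. At y = -38 mm a driven screw, 10 mm diameter, 3 mm proud; at y = +38 mm the open screw hole.
- hole (a point): Centre of the open hole's mouth, at the top face of the brass plate: 6 mm diameter bore right through the 4 mm plate onto the painted board, with a 1.5 mm bevelled rim (9 mm across). z up.
- stand: Bamboo tool block, 62 x 62 x 46 mm, fixed. Origin: centre of its underside, on the shelf's top; z up. A 13 mm bore with a 2 mm bevel goes right through it. The punch stands in it with its shoulder on the rim, its origin then 28 mm above the block's underside; the point hangs free.
- stand_mouth (a point): Centre of the bore's mouth on the top of the block, 46 mm above its underside.
- shelf: Painted MDF shelf, fixed, 570 mm (x) by 1160 mm (y), its top 40 mm above the table. Origin: under its middle, on the table.
- susan: Foot of the bamboo lazy susan, fixed; the turntable, 250 mm diameter, 30 mm high, turns freely on it and carries the three jars. Origin: centre of its underside.
- jar0: White closed ceramic jar, 82 mm diameter, 118 mm high with its bamboo lid, on the lazy susan. Origin: centre of its underside.
- jar1: Blue closed ceramic jar of the same size on the lazy susan. Origin: centre of its underside.
- jar2: Cream closed ceramic jar of the same size on the lazy susan. Origin: centre of its underside.
- brush: Silicone basting brush with hard black handle and red head, 228 mm long, 18 mm high, lying along its x with the head to +x. Origin: on its underside, 133 mm from the handle's end.
- whisk: Steel balloon whisk, 270 mm long, 45 mm high, lying along its x with the wires to +x. Origin: on its underside, about 120 mm from the handle's end.
- cloche: Small glass cloche on a dark wood base, 124 mm diameter, 128 mm high. Origin: centre of its underside.
- driver: Screwdriver lying along its x, handle to -x, about 200 mm long and 30 mm high. Origin: on its underside, near the middle.
There are look-alikes about, which are no part of the job. Several things have the shape of the punch; the one meant has the colours described above.

How it is judged:
On the way, in this order (a step that is already met when the one before it is completed fails the run):
1. the punch is drawn up out of its block (z of punch in the frame of stand above 0.075 m), for 0.05 s.
2. the punch, upright within 6 degrees, with its point through the open hole and on the board, is pressed until its spring trips (value of joint trip above 0.0068 m and contact force between punch and shelf above 1 N and horizontal distance between punch and hole below 0.005 m and angle between punch's own z axis and vertical below 0.105 rad), for 0.02 s.
At the end, for the whole second after the job is handed in: After tripping in the open hole, the punch stands in its block, released and at rest: upright within 6 degrees, within 4 mm of the bore's axis, its origin under 31 mm above the block's underside. Jars, cloche, whisk, brush and screwdriver lie within 25 mm of where they were (horizontal distance between punch and stand_mouth below 0.004 m and z of punch in the frame of stand below 0.031 m and angle between punch's own z axis and vertical below 0.1 rad and linear speed of punch below 0.02 m/s); the robot touches nothing.
It fails at once if the punch is rammed: more than 14 N between it and the board (contact force between punch and shelf above 14 N).
It fails at once if the punch bears on the brass plate with more than 14 N (contact force between punch and plate above 14 N).
It fails at once if the punch snaps more than 8 mm away from the hole (value of joint trip above 0.0068 m and horizontal distance between punch and hole above 0.008 m).
It fails at once if a bystander is moved by more than 25 mm (distance of any of jar0, jar1, jar2, brush, whisk, cloche, driver from where it was at the start of the episode above 0.025 m).
It fails at once if a jar or the cloche is tipped (angle between any of jar0, jar1, jar2, cloche's own z axis and vertical above 0.25 rad).
It also fails if it takes over 53 s, if anything falls off the work surface, if the arm or the gripper's body presses on something with over 40 N, if the wrist force passes 120 N, or if a joint passes its speed limit or range.

### The arm

A 6-joint arm with a two-finger parallel gripper is mounted at the origin on the work surface. World frame = base frame: x ahead of the robot, y to its left, z up, the work surface at z = 0. Lengths are in m, angles in rad, forces in N, time in s.
With the tool pointing down it reaches from about 0.35 to 0.775 m from the base axis. Payload 5.5 kg.
Tool frame: the origin (TCP) lies midway between the tips of the shut fingers; the grasp point (between the pads) lies 19 mm behind it; z points along the fingers, y is the line along which they close (so a half turn about z gives the same grasp; the last joint's range is limited). The gripper opens to 85 mm and grips with 20 to 120 N. Pads are 22 mm wide; open, the fingers measure 114 mm over their backs; the gripper's body (76 mm by 85 mm) begins 54 mm behind the grasp point. The pads swing forward as they close: fully open they stand 13 mm farther back than shut.
Start: joints at [0.972, 0.313, 0.046, 1.304, 0, 1.431], TCP at [0.255, 0.516, 0.231] pointing down, gripper open.
Joint ranges: [-2.76, 2.76], [-0.86, 1.69], [-1.03, 1.26], [-2.2, 2.34], [-1.47, 1.5], [-3.14, 3.14]. Speed limits (rad/s): [2.57, 2.57, 3.14, 3.14, 3.14, 3.14].

### API

Orientations are given as a unit quaternion [w, x, y, z].
In Python, from workcell import env gives the robot as it stands. The module is installed in compiled form; this text tells all that it offers.
- The arm moves only by the tool servo_tool, never from a script. Its argument "increments" is a list of rows, each an object of numbers: "grip": the closure, from 0 (fully open) to 1 (shut); "x", "y", "z": the shift along the tool's x, y, z in mm; "roll": the turn about the tool's z in degrees. In form: [{"grip": .., "x": .., "y": .., "z": .., "roll": ..}, ...]. A call has 1 to 5 rows; each row shifts and turns the commanded pose from where the row before left it, along the tool's axes as they then stand; what a row does not reach is not made up. A row lasts 1/12 s, in which the tool goes at most 41.7 mm and 7.16 degrees, less where a joint would pass 70% of its speed; a pose out of reach is approached as far as the arm can. A call is refused whole if a number of a shift passes 41.7 or a number of a turn 7.16, either way. A call with a gripper value outside its range is refused whole. The fingers move at their own pace and stop on an object; "grip_force" is the grip in N (left out, the last holds). Time passes only in rows, so rows that do not move let the fingers close. It gives the time, the measured TCP pose, the force, the opening and the grip force at its end, in the units of the state.
- env.get_state(): the state, without advancing time (a new reading comes with each control period).
- env.read_camera(name): name is "side" or "top" or "wrist"; returns the picture (400x640x3 uint8, red, green, blue); there is no depth.
- env.get_calibration(name): a dict with "vertical_fov" (degrees; the focal length in pixels is half the picture's height over the tangent of half this angle, whatever the lens; pixels are square), "cx", "cy" (the principal point, pixels), "rvec" (rotation vector, rad) and "tvec" (3), from world to camera coordinates, as OpenCV has them; the wrist camera has in their place "tool_from_camera" (4x4, takes a point from camera to tool coordinates, whose origin is the TCP and whose axes are the flange's). Camera axes: x right, y down, z forward; pixel columns grow to the right and rows downward; lengths in m; the calibration is good to about 2 mm. A picture is of the moment at which its call begins: read the wrist's pose just before it. get_calibration takes no time and is no camera call.
- env.hand_in(): hands the job in; it is judged then, once.
The state is a dict: "clock": time; "joint_pos": joint angles; "qvel": joint speeds; "tau": joint torques, N m; "tcp_pos": TCP position; "orientation": TCP orientation; "wrist_force": force on the tool from outside, world axes, zero at the start; "ft_torque": the same for the moment, N m; "finger_gap": finger opening in m; "grip_force": force on a finger pad.
Only numpy, scipy, OpenCV 4.12 (cv2) and the standard library are available. Lean on these libraries where they do the work, as an engineer would, in place of code of your own. Each camera call takes 0.05 s, during which the arm holds its last target. There are 200 camera calls.

## Working session

There is one attempt and no reset: what is moved stays moved. The work goes in short steps, Python scripts to look and compute and a tool call to move; the robot and the scene stay as the last step left them, time stands still between calls to the robot, and variables do not carry over. Pictures are saved under pics/ and viewed, at most 10 in all, crops included, and the job is handed in when it is done.

Besides the shell and the picture viewer there is one more tool, called after ">>>" as name(argument=value, ...) on one line, values as JSON. servo_tool: Moves the arm, as the interface text tells. Its arguments: {"type":"object","properties":{"increments":{"type":"array"},"grip_force":{"type":"number"}},"required":["increments"]}

```bash
mkdir -p pics; cat > h.py <<'E'
import numpy as np, cv2
from workcell import env
def save(n,f):
    im=env.read_camera(n); cv2.imwrite(f'pics/{f}.png',im[:,:,::-1]); return im
def K(n):
    c=env.get_calibration(n); f=200/np.tan(np.radians(c['vertical_fov'])/2)
    return c,f
def Rq(q):
    from scipy.spatial.transform import Rotation as R
    return R.from_quat([q[1],q[2],q[3],q[0]]).as_matrix()
def ray(n,u,v,s=None):
    c,f=K(n); d=np.array([(u-c['cx'])/f,(v-c['cy'])/f,1.])
    if n=='wrist':
        T=np.array(c['tool_from_camera']); R=Rq(s['orientation'])
        return R@T[:3,3]+s['tcp_pos'], R@T[:3,:3]@d
    R=cv2.Rodrigues(np.array(c['rvec'],float))[0]
    return -R.T@np.array(c['tvec']).ravel(), R.T@d
def onz(n,u,v,z,s=None):
    o,d=ray(n,u,v,s); return o+d*(z-o[2])/d[2]
def proj(n,p,s=None):
    c,f=K(n)
    if n=='wrist':
        T=np.array(c['tool_from_camera']); R=Rq(s['orientation'])
        q=T[:3,:3].T@(R.T@(np.array(p)-s['tcp_pos'])-T[:3,3])
    else: q=cv2.Rodrigues(np.array(c['rvec'],float))[0]@p+np.array(c['tvec']).ravel()
    return q[:2]/q[2]*f+[c['cx'],c['cy']]
E
python3 - <<'E'
from h import *
s=env.get_state();print(s)
for n in('top','side','wrist'):
    save(n,n+'0'); print(n,env.get_calibration(n))
a=[cv2.imread(f'pics/{n}0.png') for n in('top','side','wrist')]
E
```

```text
{'clock': 0.0, 'joint_pos': array([9.72397157e-01, 3.13949966e-01, 4.49344107e-02, 1.30360247e+00,
       2.56641957e-05, 1.43115908e+00]), 'qvel': array([-0.00111182,  0.0011144 ,  0.00172843, -0.00064232,  0.00288194,
       -0.00141363]), 'tau': array([-4.71133408e-04, -4.80629289e+01,  2.98532152e+01,  1.93952664e-02,
       -1.43823527e-04, -1.01651696e-05]), 'tcp_pos': array([0.25434985, 0.515091  , 0.23041935]), 'orientation': array([-3.40510852e-04,  2.27374661e-01,  9.73806928e-01, -8.44902426e-04]), 'wrist_force': array([-0.15780522,  0.2984285 , -0.39799924]), 'ft_torque': array([ 0.00169843, -0.02233719,  0.00682433]), 'grip_force': 0.0, 'finger_gap': 0.08533444735670766}
top {'vertical_fov': 43.91066787592421, 'cx': 316.97914288592824, 'cy': 193.0939204983494, 'rvec': array([ 2.13208979, -2.11285475,  0.16168768]), 'tvec': array([-0.00378679,  0.50335292,  1.59140965])}
side {'vertical_fov': 42.277791369640006, 'cx': 322.9142401905099, 'cy': 193.83354666955668, 'rvec': array([ 2.23660477, -0.17102966,  0.08440234]), 'tvec': array([-0.48469146,  0.12162671,  1.70915189])}
wrist {'vertical_fov': 63.67659373034523, 'cx': 314.98300538053843, 'cy': 199.51321486218387, 'tool_from_camera': array([[-1.63373942e-04, -9.62628486e-01, -2.70825351e-01,
         7.03514224e-02],
       [ 9.99999886e-01, -3.55316870e-05, -4.76949843e-04,
         4.27196109e-04],
       [ 4.49502624e-04, -2.70825398e-01,  9.62628382e-01,
        -1.41343568e-01],
       [ 0.00000000e+00,  0.00000000e+00,  0.00000000e+00,
         1.00000000e+00]])}
```

View pics/top0.png

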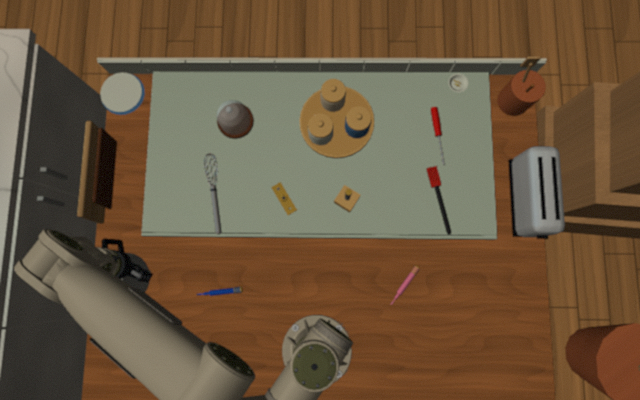

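View pics/side0.png

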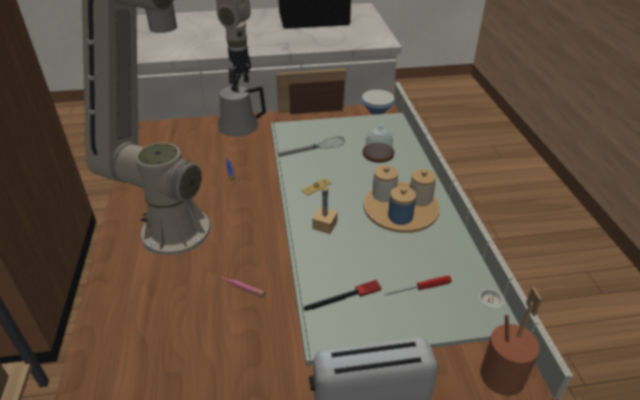

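The top view shows the block with the punch at about (347,198) and the brass foot at (284,199). The side view has the block at (325,220), the cap at (325,190) and the foot at (317,187).

```bash
python3 - <<'E'
from h import *
a=cv2.imread('pics/top0.png')
c1=cv2.resize(a[170:225,255:375],None,fx=6,fy=6,interpolation=cv2.INTER_CUBIC)
b=cv2.imread('pics/side0.png')
c2=cv2.resize(b[170:240,290:350],None,fx=3.4,fy=3.4,interpolation=cv2.INTER_CUBIC)
o=np.zeros((330+238,720,3),np.uint8);o[:330]=c1;o[330:330+c2.shape[0],:c2.shape[1]]=c2
cv2.imwrite('pics/crop0.png',o)
print('plate',onz('top',284,199,.044),'stand',onz('top',347,198,.086),'cap?',onz('top',347,195,.193))
print(onz('side',317,187,.044),onz('side',325,190,.193))
E
```

```text
plate [0.48272462 0.10910694 0.044     ] stand [ 0.48074999 -0.09632592  0.086     ] cap? [ 0.47228762 -0.09199425  0.193     ]
[0.48578822 0.1067736  0.044     ] [ 0.48073176 -0.10259951  0.193     ]
```

View pics/crop0.png

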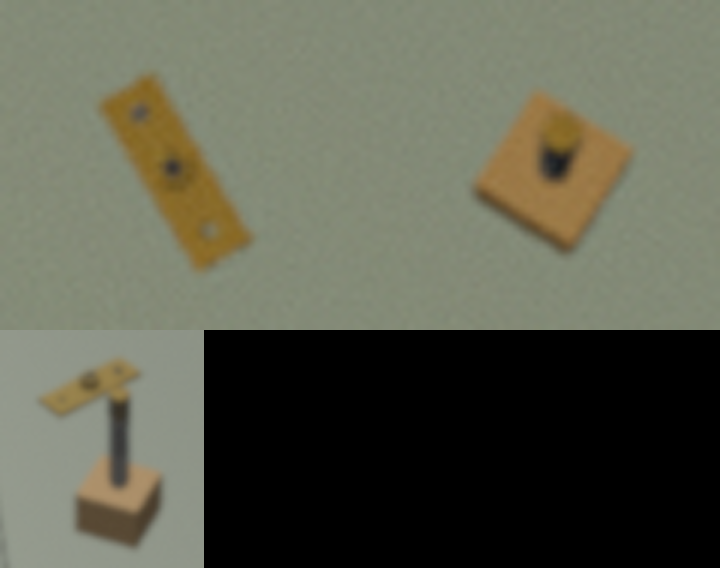

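The lighter spot at the foot's lower-right end, crop (208,230), is probably the open hole. The grey one at the upper left (140,112) is the screw, and the boss is in the middle. The cap is at crop (562,132).

```bash
cat >> h.py <<'E'
def tomove(p,s=None):
    s=s or env.get_state(); return np.round(Rq(s['orientation']).T@(np.array(p)-s['tcp_pos'])*1000,1)
E
python3 - <<'E'
from h import *
print('hole',onz('top',255+208/6,170+230/6,.044),'screw',onz('top',255+140/6,170+112/6,.047))
cap=onz('top',255+562/6,170+132/6,.193);print('cap',cap,'base',onz('top',255+555/6,170+178/6,.086), onz('side',290+119/3.4,170+(393-330)/3.4,.193))
h=onz('top',255+208/6,170+230/6,.044);h[2]=.23
print(tomove(h),tomove([.478,-.098,.23]))
E
```

```text
hole [0.45186601 0.08980988 0.044     ] screw [0.51660943 0.12831876 0.047     ]
cap [ 0.48141197 -0.09696313  0.193     ] base [ 0.47536376 -0.09792455  0.086     ] [ 0.48186309 -0.09542639  0.193     ]
[-365.4 -294.     0.9] [-472.  -450.8    1.1]
```

>>> servo_tool(increments=[{"x": -31,"y": -24.5,"grip": 0},{"x": -31,"y": -24.5,"grip": 0},{"x": -31,"y": -24.5,"grip": 0},{"x": -31,"y": -24.5,"grip": 0},{"x": -31,"y": -24.5,"grip": 0}])

```text
invalid input at $.increments[0]: expected keys grip, x, y, z, roll
```

>>> servo_tool(increments=[{"x": -31,"y": -24.5,"grip": 0},{"x": -31,"y": -24.5,"grip": 0},{"x": -31,"y": -24.5,"grip": 0},{"x": -31,"y": -24.5,"grip": 0},{"x": -31,"y": -24.5,"grip": 0}])

```text
invalid input at $.increments[0]: expected keys grip, x, y, z, roll
```

>>> servo_tool(increments=[{"x": -27,"y": -24.5,"grip": 0},{"x": -27,"y": -24.5,"grip": 0},{"grip": 0},{"grip": 0}])

```text
invalid input at $.increments[0]: expected keys grip, x, y, z, roll
```

```bash
python3 - <<'E'
from h import *
s=env.get_state();np.save('s1.npy',s,allow_pickle=True);save('wrist','w1');print(s['tcp_pos'],s['orientation'],s['wrist_force'],proj('wrist',[.452,.09,.044],s))
E
```

```text
[0.25445881 0.51522425 0.23061876] [-2.40105415e-04  2.27394068e-01  9.73802590e-01 -6.28829609e-04] [-0.26737214 -0.11693972 -0.33715562] [ 97.09714117 444.77990966]
```

View pics/w1.png

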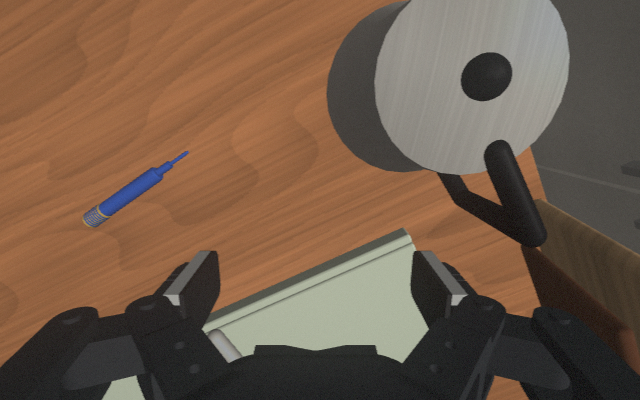

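All keys are required. The wrist view shows only the blue look-alike and a kettle, with the fingers at the bottom. A target shows best ahead of the fingers, toward tool +x.

>>> servo_tool(increments=[{"grip": 0,"x": -32,"y": -24.5,"z": 0,"roll": 0},{"grip": 0,"x": -32,"y": -24.5,"z": 0,"roll": 0},{"grip": 0,"x": -32,"y": -24.5,"z": 0,"roll": 0},{"grip": 0,"x": -32,"y": -24.5,"z": 0,"roll": 0},{"grip": 0,"x": -32,"y": -24.5,"z": 0,"roll": 0}])

```text
clock: 0.62
tcp_pos: [0.344, 0.3333, 0.2311]
orientation: [0.0, 0.227, 0.974, -0.0]
wrist_force: [0.3, -0.1, 0.1]
finger_gap: 0.0847
grip_force: 0.0
```

>>> servo_tool(increments=[{"grip": 0,"x": -32,"y": -24.5,"z": 0,"roll": 0},{"grip": 0,"x": -32,"y": -24.5,"z": 0,"roll": 0},{"grip": 0,"x": -32,"y": -24.5,"z": 0,"roll": 0},{"grip": 0,"x": -32,"y": -24.5,"z": 0,"roll": 0},{"grip": 0,"x": -32,"y": -24.5,"z": 0,"roll": 0}])

```text
clock: 1.03
tcp_pos: [0.4334, 0.1523, 0.2314]
orientation: [0.0, 0.227, 0.974, 0.0]
wrist_force: [0.6, -0.2, -0.6]
finger_gap: 0.0855
grip_force: 0.0
```

>>> servo_tool(increments=[{"grip": 0,"x": -32,"y": -24.5,"z": 0,"roll": 0},{"grip": 0,"x": -32,"y": -24.5,"z": 0,"roll": 0},{"grip": 0,"x": 0,"y": 0,"z": 0,"roll": 0},{"grip": 0,"x": 0,"y": 0,"z": 0,"roll": 0}])

```text
clock: 1.37
tcp_pos: [0.4694, 0.0799, 0.2309]
orientation: [-0.0, 0.23, 0.973, 0.0]
wrist_force: [-0.1, 0.5, -0.6]
finger_gap: 0.0848
grip_force: 0.0
```

```bash
python3 - <<'E'
from h import *
s=env.get_state();np.save('s1.npy',s,allow_pickle=True);save('wrist','w2');print(s['tcp_pos'],s['orientation'],s['wrist_force'],proj('wrist',[.452,.09,.044],s))
E
```

```text
[0.46936133 0.07994088 0.23094521] [-3.13901038e-04  2.29752791e-01  9.73248968e-01  5.92280435e-05] [-0.12056161  0.49478667 -0.60384757] [315.93344083 160.09021485]
```

View pics/w2.png

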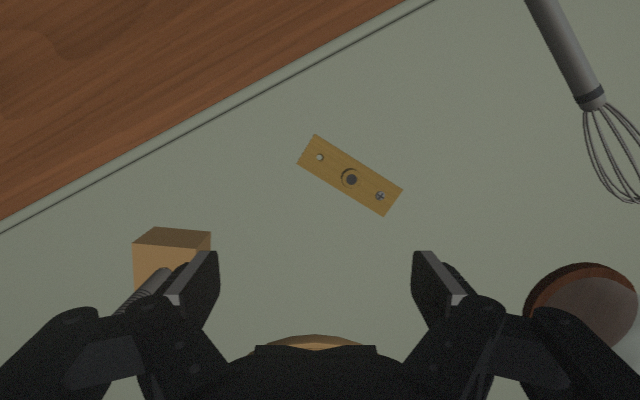

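The open hole, showing board colour, is at (320,157). The cross-head screw is at (380,196) and the boss at (350,178). The block is at the left.

```bash
python3 - <<'E'
from h import *
s=np.load('s1.npy',allow_pickle=True).item()
im=cv2.imread('pics/w2.png').astype(int)
def cen(m,x0,y0):
    return np.argwhere(m).mean(0)[::-1]+[x0,y0]
p=im[148:167,310:331]; sat=p.max(2)-p.min(2); m=sat<40
n,l,st,c=cv2.connectedComponentsWithStats(m.astype(np.uint8)); print(st.tolist(),c+[310,148])
q=onz('wrist',320,157,.044,s); r=onz('wrist',380,196,.047,s);print(q,r,np.linalg.norm(q-r))
print(tomove([.478,-.098,.231]))
E
```

```text
[[0, 0, 21, 19, 363], [6, 6, 7, 6, 36]] [[320.06887052 157.03581267]
 [319.30555556 156.63888889]]
[0.45102259 0.09512825 0.044     ] [0.5152945  0.13327999 0.047     ] 0.0748026330787143
[-8.820e+01 -1.563e+02 -1.000e-01]
```

>>> servo_tool(increments=[{"grip": 0,"x": -25,"y": -31,"z": 0,"roll": 0},{"grip": 0,"x": -25,"y": -31,"z": 0,"roll": 0},{"grip": 0,"x": -25,"y": -31,"z": 0,"roll": 0},{"grip": 0,"x": -25,"y": -31,"z": 0,"roll": 0},{"grip": 0,"x": -28,"y": -32,"z": 0,"roll": 0}])

```text
clock: 1.83
tcp_pos: [0.514, -0.113, 0.2315]
orientation: [-0.0, 0.226, 0.974, 0.0]
wrist_force: [0.6, 1.7, -0.0]
finger_gap: 0.0853
grip_force: 0.0
```

>>> servo_tool(increments=[{"grip": 0,"x": 0,"y": 0,"z": 0,"roll": 0},{"grip": 0,"x": 0,"y": 0,"z": 0,"roll": 0}])

```text
clock: 2.0
tcp_pos: [0.5143, -0.1139, 0.2308]
orientation: [-0.0, 0.228, 0.974, 0.0]
wrist_force: [-0.4, 0.5, 0.1]
finger_gap: 0.0856
grip_force: 0.0
```

```bash
python3 - <<'E'
from h import *
s=env.get_state();np.save('s3.npy',s,allow_pickle=True);save('wrist','w3');print(s['tcp_pos'],s['orientation'],s['wrist_force'],proj('wrist',[.479,-.097,.193],s),proj('wrist',[.479,-.097,.086],s))
E
```

```text
[ 0.51432627 -0.11389351  0.2308243 ] [-4.54287517e-04  2.27980071e-01  9.73665646e-01  3.02353953e-04] [-0.42704737  0.45735626  0.14102377] [313.3807211 166.6469742] [313.97022328 145.82515652]
```

View pics/w3.png

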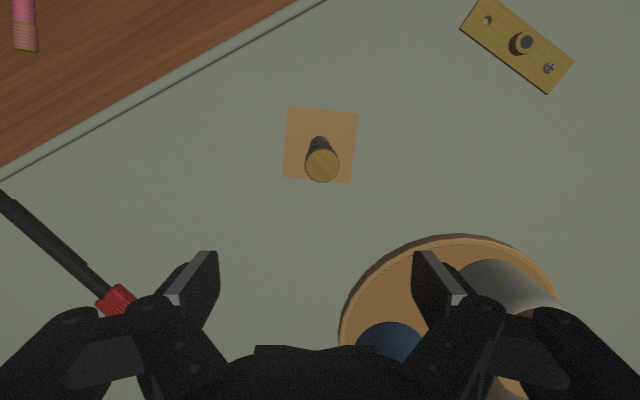

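The cap is at (322,165). The block's top has corners at about (289,107), (359,113), (352,183) and (283,178), so its centre is near (321,145).

```bash
python3 - <<'E'
from h import *
s=np.load('s3.npy',allow_pickle=True).item()
c=onz('wrist',322,165,.193,s);b=onz('wrist',320.7,145.3,.086,s);print(c,b,onz('wrist',487,20,.044,s))
m=(c+b)/2;m[2]=.134;print(tomove(m))
E
```

```text
[ 0.48031226 -0.09225149  0.193     ] [ 0.48122279 -0.09148133  0.086     ] [0.45101636 0.09360108 0.044     ]
[38.8  3.9 97. ]
```

>>> servo_tool(increments=[{"grip": 0,"x": 20,"y": 4,"z": 0,"roll": 0},{"grip": 0,"x": 19,"y": 0,"z": 0,"roll": 0},{"grip": 0,"x": 0,"y": 0,"z": 30,"roll": 0},{"grip": 0,"x": 0,"y": 0,"z": 34,"roll": 0},{"grip": 0,"x": 0,"y": 0,"z": 33,"roll": 0}])

```text
clock: 2.47
tcp_pos: [0.481, -0.0902, 0.1343]
orientation: [0.001, 0.225, 0.974, 0.0]
wrist_force: [1.0, 0.9, -1.2]
finger_gap: 0.0854
grip_force: 0.0
```

>>> servo_tool(increments=[{"grip": 0.5,"x": 0,"y": 0,"z": 0,"roll": 0},{"grip": 0.7,"x": 0,"y": 0,"z": 0,"roll": 0},{"grip": 0.9,"x": 0,"y": 0,"z": 0,"roll": 0},{"grip": 1,"x": 0,"y": 0,"z": 0,"roll": 0},{"grip": 1,"x": 0,"y": 0,"z": 0,"roll": 0}], grip_force=40)

```text
clock: 2.88
tcp_pos: [0.4826, -0.0931, 0.1365]
orientation: [0.002, 0.227, 0.974, -0.0]
wrist_force: [0.3, -0.1, 0.4]
finger_gap: 0.0258
grip_force: 0.0
```

>>> servo_tool(increments=[{"grip": 1,"x": 0,"y": 0,"z": 0,"roll": 0},{"grip": 1,"x": 0,"y": 0,"z": 0,"roll": 0},{"grip": 1,"x": 0,"y": 0,"z": 0,"roll": 0}])

```text
clock: 3.13
tcp_pos: [0.4826, -0.0935, 0.1361]
orientation: [0.002, 0.228, 0.974, -0.0]
wrist_force: [-0.6, 0.4, 5.8]
finger_gap: 0.0182
grip_force: 38.7
```

>>> servo_tool(increments=[{"grip": 1,"x": 0,"y": 0,"z": -2,"roll": 0},{"grip": 1,"x": 0,"y": 0,"z": -8,"roll": 0},{"grip": 1,"x": 0,"y": 0,"z": -15,"roll": 0},{"grip": 1,"x": 0,"y": 0,"z": -20,"roll": 0},{"grip": 1,"x": 0,"y": 0,"z": -25,"roll": 0}], grip_force=70)

```text
clock: 3.55
tcp_pos: [0.4796, -0.0926, 0.2041]
orientation: [-0.002, 0.228, 0.974, 0.0]
wrist_force: [-0.4, -0.6, -1.6]
finger_gap: 0.0178
grip_force: 68.3
```

>>> servo_tool(increments=[{"grip": 1,"x": 0,"y": 0,"z": 0,"roll": 0},{"grip": 1,"x": 0,"y": 0,"z": 0,"roll": 0}])

```text
clock: 3.72
tcp_pos: [0.4819, -0.0934, 0.2058]
orientation: [0.001, 0.227, 0.974, -0.0]
wrist_force: [-0.8, 0.5, -1.8]
finger_gap: 0.0171
grip_force: 68.4
```

```bash
python3 - <<'E'
from h import *
s=env.get_state();np.save('s4.npy',s,allow_pickle=True);save('wrist','w4');save('side','side4');print(s['tcp_pos'],s['orientation'],s['wrist_force'],s['finger_gap'])
for d in (.068,.082,.094): print(proj('wrist',s['tcp_pos']+Rq(s['orientation'])@[0,0,d],s),proj('side',s['tcp_pos']-[0,0,d]))
a=cv2.imread('pics/w4.png');b=cv2.imread('pics/side4.png')[120:250,250:400]
o=np.zeros((400,800,3),np.uint8);o[:,:400]=a[:,120:520];b=cv2.resize(b,(400,347),interpolation=cv2.INTER_CUBIC);o[:347,400:]=b
cv2.imwrite('pics/c4.png',o)
print(tomove([.451,.094,s['tcp_pos'][2]]))
E
```

```text
[ 0.4819089  -0.09336002  0.20581615] [ 1.46574155e-03  2.27440644e-01  9.73790830e-01 -1.59135054e-04] [-0.75273097  0.47515906 -1.82017359] 0.017108660997638463
[314.51628416 215.61407206] [324.84336068 202.13082682]
[314.55181658 209.46918404] [324.82711983 205.59175561]
[314.57916922 204.73888741] [324.81333756 208.52876166]
[109.2 154.4  -2. ]
```

View pics/c4.png

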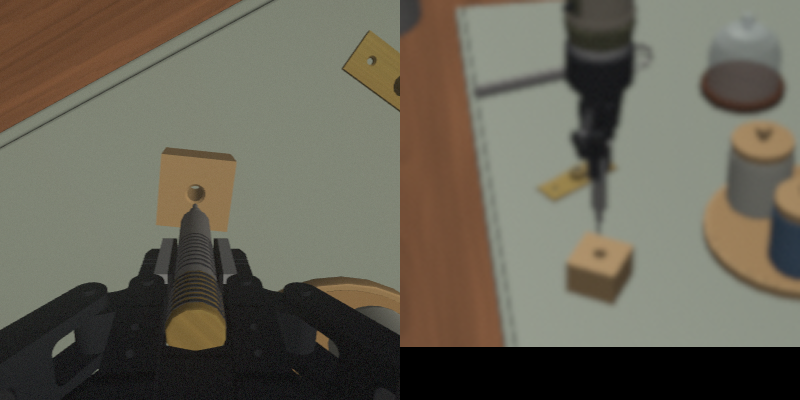

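The punch is held upright, its tip at (315,206) in the wrist image just over the bore at (316,193). The hole is at (491,61). In the side view the point ends near (324.6,207), so it stands out about 20 mm.

```bash
python3 - <<'E'
from h import *
s=np.load('s4.npy',allow_pickle=True).item()
print(onz('wrist',316,193,.086,s),onz('wrist',491,61,.044,s),Rq(s['orientation'])@[0,0,1])
E
```

```text
[ 0.48046945 -0.09132009  0.086     ] [0.45135602 0.09318534 0.044     ] [ 2.78226380e-03 -9.76666917e-04 -9.99995653e-01]
```

>>> servo_tool(increments=[{"grip": 1,"x": 21.6,"y": 30.7,"z": 0,"roll": 0},{"grip": 1,"x": 21.6,"y": 30.7,"z": 0,"roll": 0},{"grip": 1,"x": 21.6,"y": 30.7,"z": 0,"roll": 0},{"grip": 1,"x": 21.6,"y": 30.7,"z": 0,"roll": 0},{"grip": 1,"x": 21.6,"y": 30.7,"z": 0,"roll": 0}])

```text
clock: 4.23
tcp_pos: [0.4506, 0.0938, 0.2029]
orientation: [-0.001, 0.228, 0.974, -0.0]
wrist_force: [1.5, -0.3, -1.2]
finger_gap: 0.017
grip_force: 68.6
```

>>> servo_tool(increments=[{"grip": 1,"x": 0,"y": 0,"z": 20,"roll": 0},{"grip": 1,"x": 0,"y": 0,"z": 18,"roll": 0},{"grip": 1,"x": 0,"y": 0,"z": 12,"roll": 0},{"grip": 1,"x": 0,"y": 0,"z": 0,"roll": 0},{"grip": 1,"x": 0,"y": 0,"z": 0,"roll": 0}])

```text
clock: 4.65
tcp_pos: [0.4507, 0.0925, 0.1529]
orientation: [-0.002, 0.227, 0.974, -0.0]
wrist_force: [-0.7, -0.4, -1.4]
finger_gap: 0.017
grip_force: 68.6
```

```bash
python3 - <<'E'
from h import *
s=env.get_state();np.save('s5.npy',s,allow_pickle=True);save('wrist','w5');save('side','side5');save('top','top5');print(s['tcp_pos'],s['orientation'],s['wrist_force'],s['finger_gap'])
print(proj('side',s['tcp_pos']-[0,0,.088]))
a=cv2.imread('pics/w5.png')[120:260,235:395];b=cv2.imread('pics/side5.png')[150:215,280:350]
o=np.zeros((440,800,3),np.uint8);o[:350,:400]=cv2.resize(a,(400,350),interpolation=cv2.INTER_CUBIC);o[:371,400:]=cv2.resize(b,(400,371),interpolation=cv2.INTER_CUBIC)
cv2.imwrite('pics/c5.png',o)
E
```

```text
[0.4506645  0.09253126 0.15290892] [-1.86474430e-03  2.27316178e-01  9.73819120e-01 -4.45583196e-04] [-0.65948759 -0.41391696 -1.42468622] 0.016969832853743212
[307.53663357 185.64624234]
```

View pics/c5.png

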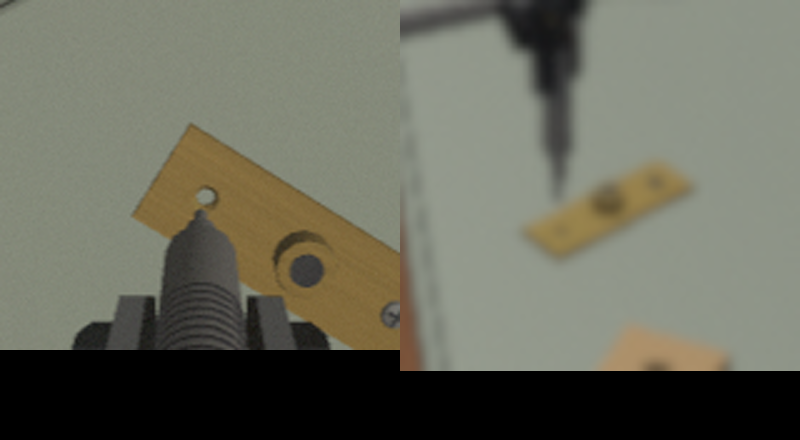

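Wrist crop: the tip is at (315.4,204), the hole at (317.4,198.8) and the boss to the right. Side crop: the tip is at (307.6,184.7), above the foot.

```bash
python3 - <<'E'
from h import *
for f,ds in(('s4.npy',(.088,.094,.12)),('s5.npy',(.088,.109))):
    s=np.load(f,allow_pickle=True).item()
    for d in ds: print(f,d,proj('wrist',s['tcp_pos']+Rq(s['orientation'])@[0,0,d],s))
s=np.load('s5.npy',allow_pickle=True).item()
a=Rq(s['orientation'])
for k in([.001,0],[0,.001]): print(proj('wrist',s['tcp_pos']+a@[*k,.109],s))
im=cv2.cvtColor(cv2.imread('pics/w5.png'),cv2.COLOR_BGR2HSV)[190:208,308:328]
n,l,st,c=cv2.connectedComponentsWithStats((im[...,1]<80).astype(np.uint8));print(st.tolist(),c+[308,190])
E
```

```text
s4.npy 0.088 [314.56760289 207.04903317]
s4.npy 0.094 [314.58091086 204.74082967]
s4.npy 0.12 [314.63201476 195.87709966]
s5.npy 0.088 [314.56760289 207.04903317]
s5.npy 0.109 [314.61159443 199.4189098 ]
[314.61100459 198.22526414]
[315.85018843 199.41886566]
[[0, 0, 20, 18, 301], [5, 5, 8, 7, 41], [5, 14, 5, 4, 18]] [[317.73421927 198.09634551]
 [316.87804878 198.31707317]
 [315.         205.66666667]]
```

>>> servo_tool(increments=[{"grip": 1,"x": -1.3,"y": 1.2,"z": 5,"roll": 0},{"grip": 1,"x": 0,"y": 0,"z": 4,"roll": 0},{"grip": 1,"x": 0,"y": 0,"z": 0,"roll": 0},{"grip": 1,"x": 0,"y": 0,"z": 0,"roll": 0}])

```text
clock: 5.13
tcp_pos: [0.4537, 0.0929, 0.1451]
orientation: [-0.0, 0.228, 0.974, -0.0]
wrist_force: [0.2, 0.5, -0.7]
finger_gap: 0.0171
grip_force: 68.7
```

```bash
python3 - <<'E'
from h import *
s=env.get_state();np.save('s6.npy',s,allow_pickle=True);save('wrist','w6');print(s['tcp_pos'],s['orientation'],s['wrist_force'])
print(proj('wrist',s['tcp_pos']+Rq(s['orientation'])@[0,0,s['tcp_pos'][2]-.044],s))
a=cv2.imread('pics/w6.png')[180:225,290:345]
cv2.imwrite('pics/c6.png',cv2.resize(a,None,fx=10,fy=10,interpolation=cv2.INTER_CUBIC))
E
```

```text
[0.45365922 0.09287044 0.14508548] [-2.70503813e-04  2.27532953e-01  9.73770343e-01 -3.35444037e-05] [ 0.19768067  0.46985821 -0.69398435]
[314.59424212 202.15001636]
```

View pics/c6.png

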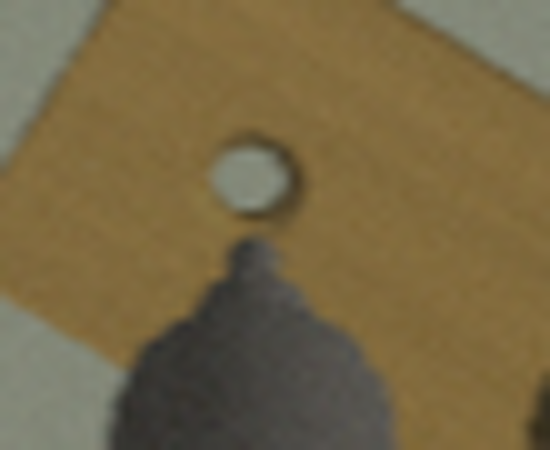

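The tip end is at about (315.5,204) and the hole centre at (315.5,197.7). The columns line up. The remaining row gap is mostly height, so I go lower and measure again.

>>> servo_tool(increments=[{"grip": 1,"x": 0,"y": 0,"z": 3,"roll": 0},{"grip": 1,"x": 0,"y": 0,"z": 3,"roll": 0},{"grip": 1,"x": 0,"y": 0,"z": 0,"roll": 0},{"grip": 1,"x": 0,"y": 0,"z": 0,"roll": 0}])

```text
clock: 5.52
tcp_pos: [0.4536, 0.093, 0.139]
orientation: [-0.0, 0.227, 0.974, -0.0]
wrist_force: [0.4, 0.8, -0.9]
finger_gap: 0.0174
grip_force: 68.7
```

```bash
cat > m.py <<'E'
from h import *
import sys
f=sys.argv[1]
s=env.get_state();save('wrist',f);print(s['tcp_pos'],s['wrist_force'],s['orientation'])
print(proj('wrist',s['tcp_pos']+Rq(s['orientation'])@[0,0,s['tcp_pos'][2]-.044],s))
im=cv2.imread(f'pics/{f}.png');h=cv2.cvtColor(im,cv2.COLOR_BGR2HSV)[185:215,300:332]
m=''.join
for r in range(5,25): print(185+r,m('#' if p[1]<80 and p[2]<100 else 'o' if p[1]<80 else 'd' if p[2]<85 else '.' for p in h[r]))
E
python3 m.py w7
```

```text
[0.45360697 0.09301133 0.13902069] [ 0.38417927  0.82575012 -0.85491562] [-2.77897290e-04  2.27375524e-01  9.73807113e-01 -3.35724774e-05]
[314.58095593 204.35776323]
190 ................................
191 ................................
192 ................................
193 ................................
194 ................................
195 ................................
196 ................dd..............
197 .............oooo#d.............
198 ............oooooo#.............
199 ...........ooooooood............
200 ...........ooooooood............
201 ...........ooooooo#d............
202 ............ooooo#dd............
203 ..............##d...............
204 ..............###...............
205 .............#####..............
206 .............####o..............
207 .............#####..............
208 ...........d#######.............
209 ...........#########............
```

>>> servo_tool(increments=[{"grip": 1,"x": 0.7,"y": 0,"z": 1.5,"roll": 0},{"grip": 1,"x": 0,"y": 0,"z": 1.5,"roll": 0},{"grip": 1,"x": 0,"y": 0,"z": 0,"roll": 0},{"grip": 1,"x": 0,"y": 0,"z": 0,"roll": 0}])

```text
clock: 5.9
tcp_pos: [0.4532, 0.0933, 0.1362]
orientation: [-0.0, 0.227, 0.974, 0.0]
wrist_force: [-0.7, 0.7, -0.4]
finger_gap: 0.0172
grip_force: 68.7
```

```bash
python3 m.py w8
```

```text
[0.45315125 0.09334349 0.13619698] [-0.66455845  0.67444557 -0.37104076] [-8.61095567e-05  2.27363591e-01  9.73809934e-01  4.57650011e-05]
[314.57498513 205.42199801]
190 ................................
191 ................................
192 ................................
193 ................................
194 ................................
195 ................................
196 ................................
197 ................................
198 ..............oo.d..............
199 ............ooooo#d.............
200 ...........ooooooo..............
201 ...........ooooooood............
202 ...........ooooooo#d............
203 ...........ooooooo.d............
204 .............#####..............
205 .............#####..............
206 .............#####..............
207 .............#####..............
208 ...........d#######.............
209 ...........#########............
```

>>> servo_tool(increments=[{"grip": 1,"x": 0,"y": 0,"z": 1,"roll": 0},{"grip": 1,"x": 0,"y": 0,"z": 1,"roll": 0},{"grip": 1,"x": 0,"y": 0,"z": 0,"roll": 0}])

```text
clock: 6.2
tcp_pos: [0.4531, 0.0933, 0.1341]
orientation: [-0.0, 0.227, 0.974, 0.0]
wrist_force: [-0.0, 0.2, -1.4]
finger_gap: 0.0169
grip_force: 68.7
```

>>> servo_tool(increments=[{"grip": 1,"x": 0,"y": 0,"z": 1,"roll": 0},{"grip": 1,"x": 0,"y": 0,"z": 0,"roll": 0}])

```text
clock: 6.37
tcp_pos: [0.4532, 0.0933, 0.1331]
orientation: [-0.0, 0.227, 0.974, 0.0]
wrist_force: [0.1, -0.1, -1.5]
finger_gap: 0.0169
grip_force: 68.7
```

```bash
python3 m.py w9
```

```text
[0.45317067 0.09331012 0.13314208] [ 0.11907373 -0.05804133 -1.49464831] [-8.16027180e-05  2.27389210e-01  9.73803954e-01  1.48610478e-05]
[314.56814467 206.60006859]
190 ................................
191 ................................
192 ................................
193 ................................
194 ................................
195 ................................
196 ................................
197 ................................
198 ................................
199 ..............oodd..............
200 ............ooooood.............
201 ...........ooooooo#.............
202 ...........ooooooood............
203 ...........ooooooood............
204 ...........oo######d............
205 ............######d.............
206 .............#####..............
207 .............#####..............
208 ...........########.............
209 ...........#########............
```

>>> servo_tool(increments=[{"grip": 1,"x": 0.4,"y": -0.2,"z": 1,"roll": 0},{"grip": 1,"x": 0,"y": 0,"z": 0,"roll": 0}])

```text
clock: 6.58
tcp_pos: [0.4526, 0.0933, 0.1321]
orientation: [-0.0, 0.227, 0.974, -0.0]
wrist_force: [-0.2, -0.5, -1.7]
finger_gap: 0.017
grip_force: 68.7
```

>>> servo_tool(increments=[{"grip": 1,"x": 0,"y": 0,"z": 1,"roll": 0},{"grip": 1,"x": 0,"y": 0,"z": 0,"roll": 0}])

```text
clock: 6.75
tcp_pos: [0.4527, 0.0933, 0.1312]
orientation: [-0.0, 0.227, 0.974, 0.0]
wrist_force: [0.1, 0.3, -1.9]
finger_gap: 0.0173
grip_force: 68.7
```

```bash
python3 m.py w10
```

```text
[0.45270723 0.09331498 0.13115441] [ 0.12816962  0.30219549 -1.92344646] [-5.62928463e-05  2.27373540e-01  9.73807614e-01  2.52852128e-05]
[314.56362417 207.38224526]
190 ................................
191 ................................
192 ................................
193 ................................
194 ................................
195 ................................
196 ................................
197 ................................
198 ................................
199 ................................
200 .................d..............
201 ............ooooo#d.............
202 ............oooooo#d............
203 ...........ooooooood............
204 ...........oo####ood............
205 ...........oo######d............
206 ............######.d............
207 .............#####..............
208 ...........d#######.............
209 ...........#########............
```

>>> servo_tool(increments=[{"grip": 1,"x": 0,"y": 0,"z": 1,"roll": 0},{"grip": 1,"x": 0,"y": 0,"z": 0,"roll": 0}])

```text
clock: 6.97
tcp_pos: [0.4527, 0.0933, 0.1301]
orientation: [-0.0, 0.227, 0.974, 0.0]
wrist_force: [-1.1, 1.1, -1.2]
finger_gap: 0.0173
grip_force: 68.7
```

>>> servo_tool(increments=[{"grip": 1,"x": 0,"y": 0,"z": 1,"roll": 0},{"grip": 1,"x": 0,"y": 0,"z": 0,"roll": 0}])

```text
clock: 7.13
tcp_pos: [0.4527, 0.0933, 0.1291]
orientation: [-0.0, 0.227, 0.974, 0.0]
wrist_force: [-0.0, -0.4, -1.8]
finger_gap: 0.0174
grip_force: 68.7
```

```bash
python3 m.py w11
```

```text
[0.45271565 0.0933043  0.12913552] [-0.01135922 -0.44771477 -1.84924053] [-7.86774546e-05  2.27407391e-01  9.73799708e-01  2.77670678e-05]
[314.55893364 208.18957747]
190 ................................
191 ................................
192 ................................
193 ................................
194 ................................
195 ................................
196 ................................
197 ................................
198 ................................
199 ................................
200 ................................
201 ..............oo.d..............
202 ............ooooood.............
203 ...........ooooooood............
204 ...........oo####ood............
205 ...........oo####o#d............
206 ...........oo######d............
207 .............#####d.............
208 ...........########.............
209 ...........#########............
```

>>> servo_tool(increments=[{"grip": 1,"x": 0,"y": 0,"z": 1,"roll": 0},{"grip": 1,"x": 0,"y": 0,"z": 0,"roll": 0}])

```text
clock: 7.35
tcp_pos: [0.4527, 0.0933, 0.1282]
orientation: [-0.0, 0.227, 0.974, 0.0]
wrist_force: [0.9, 0.4, -1.0]
finger_gap: 0.0175
grip_force: 68.7
```

>>> servo_tool(increments=[{"grip": 1,"x": 0,"y": 0,"z": 1,"roll": 0},{"grip": 1,"x": 0,"y": 0,"z": 0,"roll": 0}])

```text
clock: 7.52
tcp_pos: [0.4529, 0.0933, 0.1275]
orientation: [0.0, 0.227, 0.974, 0.0]
wrist_force: [-0.4, -0.7, 1.5]
finger_gap: 0.0174
grip_force: 69.0
```

```bash
python3 m.py w12
```

```text
[0.4529412  0.09329903 0.12746686] [-0.38242355 -0.68860198  1.45858473] [2.01172963e-04 2.27406237e-01 9.73799957e-01 7.54534524e-05]
[314.55544877 208.86750808]
190 ................................
191 ................................
192 ................................
193 ................................
194 ................................
195 ................................
196 ................................
197 ................................
198 ................................
199 ................................
200 ................................
201 ................d...............
202 ............ooooo#d.............
203 ...........ooooooo#.............
204 ...........oo####ood............
205 ...........oo####ood............
206 ...........oo######d............
207 ............######dd............
208 ...........d########............
209 ..........##########............
```

>>> servo_tool(increments=[{"grip": 1,"x": 0,"y": 0,"z": 1,"roll": 0},{"grip": 1,"x": 0,"y": 0,"z": 1,"roll": 0},{"grip": 1,"x": 0,"y": 0,"z": 0,"roll": 0}])

```text
clock: 7.82
tcp_pos: [0.453, 0.0933, 0.1254]
orientation: [0.0, 0.227, 0.974, 0.0]
wrist_force: [-0.1, 0.5, 3.6]
finger_gap: 0.0174
grip_force: 69.2
```

>>> servo_tool(increments=[{"grip": 1,"x": 0,"y": 0,"z": 1,"roll": 0},{"grip": 1,"x": 0,"y": 0,"z": 0,"roll": 0}])

```text
clock: 7.98
tcp_pos: [0.453, 0.0933, 0.1245]
orientation: [0.0, 0.227, 0.974, 0.0]
wrist_force: [-0.7, -0.7, 3.5]
finger_gap: 0.017
grip_force: 69.4
```

>>> servo_tool(increments=[{"grip": 1,"x": 0,"y": 0,"z": 1,"roll": 0},{"grip": 1,"x": 0,"y": 0,"z": 0,"roll": 0}])

```text
clock: 8.15
tcp_pos: [0.453, 0.0933, 0.1235]
orientation: [0.0, 0.227, 0.974, 0.0]
wrist_force: [-1.0, -0.1, 4.7]
finger_gap: 0.0173
grip_force: 69.5
```

>>> servo_tool(increments=[{"grip": 1,"x": 0,"y": 0,"z": 0.8,"roll": 0},{"grip": 1,"x": 0,"y": 0,"z": 0,"roll": 0}])

```text
clock: 8.32
tcp_pos: [0.4531, 0.0933, 0.1228]
orientation: [0.0, 0.227, 0.974, 0.0]
wrist_force: [-1.4, -0.5, 6.2]
finger_gap: 0.0173
grip_force: 69.5
```

>>> servo_tool(increments=[{"grip": 1,"x": 0,"y": 0,"z": 0.5,"roll": 0},{"grip": 1,"x": 0,"y": 0,"z": 0,"roll": 0}])

```text
clock: 8.48
tcp_pos: [0.4531, 0.0933, 0.1223]
orientation: [0.0, 0.227, 0.974, 0.0]
wrist_force: [-0.8, -0.7, 5.7]
finger_gap: 0.0172
grip_force: 69.5
```

>>> servo_tool(increments=[{"grip": 1,"x": 0,"y": 0,"z": 0.5,"roll": 0},{"grip": 1,"x": 0,"y": 0,"z": 0,"roll": 0}])

```text
clock: 8.65
tcp_pos: [0.4531, 0.0933, 0.1219]
orientation: [0.0, 0.227, 0.974, 0.0]
wrist_force: [-0.5, -0.7, 6.7]
finger_gap: 0.0172
grip_force: 69.4
```

>>> servo_tool(increments=[{"grip": 1,"x": 0,"y": 0,"z": 0.4,"roll": 0},{"grip": 1,"x": 0,"y": 0,"z": 0,"roll": 0}])

```text
clock: 8.82
tcp_pos: [0.4532, 0.0933, 0.1216]
orientation: [0.001, 0.227, 0.974, 0.0]
wrist_force: [-0.8, 0.3, 7.6]
finger_gap: 0.0171
grip_force: 69.6
```

>>> servo_tool(increments=[{"grip": 1,"x": 0,"y": 0,"z": 0.4,"roll": 0},{"grip": 1,"x": 0,"y": 0,"z": 0,"roll": 0}])

```text
clock: 8.98
tcp_pos: [0.4533, 0.0933, 0.1213]
orientation: [0.001, 0.227, 0.974, 0.0]
wrist_force: [-1.9, -0.1, 8.1]
finger_gap: 0.0174
grip_force: 69.6
```

>>> servo_tool(increments=[{"grip": 1,"x": 0,"y": 0,"z": 0.4,"roll": 0},{"grip": 1,"x": 0,"y": 0,"z": 0,"roll": 0}])

```text
clock: 9.15
tcp_pos: [0.453, 0.0928, 0.1204]
orientation: [0.0, 0.228, 0.974, -0.001]
wrist_force: [-0.8, -2.8, 1.9]
finger_gap: 0.0172
grip_force: 69.7
```

The force dropped from about 10 N to about 4 N, so the spring has snapped. I lift now.

>>> servo_tool(increments=[{"grip": 1,"x": 0,"y": 0,"z": 0,"roll": 0},{"grip": 1,"x": 0,"y": 0,"z": -5,"roll": 0},{"grip": 1,"x": 0,"y": 0,"z": -10,"roll": 0},{"grip": 1,"x": 0,"y": 0,"z": -25,"roll": 0},{"grip": 1,"x": 0,"y": 0,"z": -30,"roll": 0}])

```text
clock: 9.57
tcp_pos: [0.4508, 0.0936, 0.1896]
orientation: [-0.003, 0.227, 0.974, -0.0]
wrist_force: [0.3, -0.7, -2.0]
finger_gap: 0.0171
grip_force: 68.8
```

>>> servo_tool(increments=[{"grip": 1,"x": 0,"y": 0,"z": -15,"roll": 0},{"grip": 1,"x": 0,"y": 0,"z": 0,"roll": 0},{"grip": 1,"x": 0,"y": 0,"z": 0,"roll": 0}])

```text
clock: 9.82
tcp_pos: [0.4533, 0.0936, 0.206]
orientation: [0.001, 0.227, 0.974, 0.001]
wrist_force: [-0.7, -0.1, -2.3]
finger_gap: 0.0173
grip_force: 68.9
```

```bash
python3 - <<'E'
from h import *
s=env.get_state();print(s['tcp_pos'],s['orientation'],s['wrist_force'],tomove([.4824,-.0934,.2055]))
E
```

```text
[0.45328445 0.09355546 0.20604018] [8.00147736e-04 2.27319174e-01 9.73819835e-01 5.31173202e-04] [-0.7321657  -0.13000085 -2.34421136] [-108.9 -154.7    0.5]
```

>>> servo_tool(increments=[{"grip": 1,"x": -21.8,"y": -30.8,"z": 0,"roll": 0},{"grip": 1,"x": -21.8,"y": -30.8,"z": 0,"roll": 0},{"grip": 1,"x": -21.8,"y": -30.8,"z": 0,"roll": 0},{"grip": 1,"x": -21.8,"y": -30.8,"z": 0,"roll": 0},{"grip": 1,"x": -21.5,"y": -30.8,"z": 0,"roll": 0}])

```text
clock: 10.23
tcp_pos: [0.481, -0.0939, 0.2035]
orientation: [-0.002, 0.227, 0.974, 0.0]
wrist_force: [1.3, -0.1, -1.0]
finger_gap: 0.017
grip_force: 68.8
```

>>> servo_tool(increments=[{"grip": 1,"x": 0,"y": 0,"z": 10,"roll": 0},{"grip": 1,"x": 0,"y": 0,"z": 8,"roll": 0},{"grip": 1,"x": 0,"y": 0,"z": 0,"roll": 0},{"grip": 1,"x": 0,"y": 0,"z": 0,"roll": 0}])

```text
clock: 10.57
tcp_pos: [0.4805, -0.0915, 0.1857]
orientation: [-0.002, 0.227, 0.974, 0.001]
wrist_force: [-0.4, -0.7, -1.0]
finger_gap: 0.0171
grip_force: 69.2
```

```bash
python3 - <<'E'
from h import *
s=env.get_state();save('wrist','w13');print(s['tcp_pos'],s['wrist_force'],s['orientation'])
a=cv2.imread('pics/w13.png')[165:245,270:360]
cv2.imwrite('pics/c13.png',cv2.resize(a,None,fx=7,fy=7,interpolation=cv2.INTER_CUBIC))
for d in(.0875,s['tcp_pos'][2]-.086): print(proj('wrist',s['tcp_pos']+Rq(s['orientation'])@[0,0,d],s))
E
```

```text
[ 0.48052092 -0.09148188  0.1856564 ] [-0.37696831 -0.70036435 -0.95599702] [-2.01461983e-03  2.26897026e-01  9.73916534e-01  5.14592371e-04]
[314.56077998 207.24249761]
[314.58746055 202.65824006]
```

View pics/c13.png

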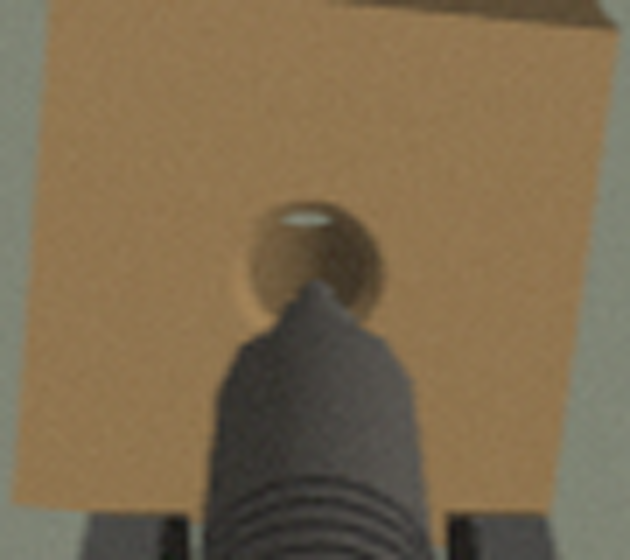

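The tip is at about (315.4,205.5) and the bore mouth is centred near (315,203). I check whether the punch shifted in the grip by comparing it with the picture taken before the press.

```bash
python3 - <<'E'
from h import *
a=cv2.imread('pics/w5.png',0);b=cv2.imread('pics/w13.png',0);c=cv2.imread('pics/w12.png',0)
for n,(y0,y1,x0,x1) in dict(cap=(295,355,280,350),rings=(232,280,298,333),nose=(203,232,300,331)).items():
  for k,i in(('w12',c),('w13',b)):
    r=cv2.matchTemplate(i[y0-10:y1+10,x0-10:x1+10],a[y0:y1,x0:x1],cv2.TM_CCOEFF_NORMED);_,v,_,l=cv2.minMaxLoc(r);print(n,k,round(v,2),l[0]-10,l[1]-10)
h=cv2.cvtColor(cv2.imread('pics/w13.png'),cv2.COLOR_BGR2HSV)
for f in('w5','w13'):
  g=cv2.imread(f'pics/{f}.png',0)
  print([g[198:216,315].tolist()])
E
```

```text
cap w12 0.99 0 0
cap w13 0.99 0 0
rings w12 0.97 0 0
rings w13 0.97 0 0
nose w12 0.96 0 0
nose w13 0.87 0 0
[[133, 130, 134, 111, 108, 92, 69, 72, 72, 73, 68, 67, 62, 66, 64, 67, 66, 68]]
[[68, 67, 66, 61, 66, 65, 66, 75, 70, 68, 70, 67, 66, 67, 65, 60, 66, 67]]
```

The punch hasn't moved in the hand. The image asks for x -2.8 and y -0.8 mm, which is exactly the original grasp position. I first let the arm settle.

>>> servo_tool(increments=[{"grip": 1,"x": 0,"y": 0,"z": 0,"roll": 0},{"grip": 1,"x": 0,"y": 0,"z": 0,"roll": 0},{"grip": 1,"x": 0,"y": 0,"z": 0,"roll": 0},{"grip": 1,"x": 0,"y": 0,"z": 0,"roll": 0}])

```text
clock: 10.95
tcp_pos: [0.4823, -0.0925, 0.1877]
orientation: [0.0, 0.227, 0.974, -0.0]
wrist_force: [-0.3, -0.3, -1.8]
finger_gap: 0.0173
grip_force: 69.2
```

```bash
python3 - <<'E'
from h import *
s=env.get_state();print(s['tcp_pos'],s['orientation'],tomove([.4826,-.0934,.1355]))
E
```

```text
[ 0.48231988 -0.09245555  0.18770626] [ 4.48123119e-04  2.26905314e-01  9.73916720e-01 -2.38859942e-06] [-0.6 -0.7 52.2]
```

>>> servo_tool(increments=[{"grip": 1,"x": -0.6,"y": -0.7,"z": 6,"roll": 0},{"grip": 1,"x": 0,"y": 0,"z": 7,"roll": 0},{"grip": 1,"x": 0,"y": 0,"z": 7,"roll": 0},{"grip": 1,"x": 0,"y": 0,"z": 5,"roll": 0},{"grip": 1,"x": 0,"y": 0,"z": 0,"roll": 0}])

```text
clock: 11.37
tcp_pos: [0.4812, -0.0935, 0.1605]
orientation: [-0.001, 0.227, 0.974, 0.0]
wrist_force: [-0.2, 0.1, -1.7]
finger_gap: 0.0175
grip_force: 69.2
```

>>> servo_tool(increments=[{"grip": 1,"x": 0,"y": 0,"z": 4,"roll": 0},{"grip": 1,"x": 0,"y": 0,"z": 4,"roll": 0},{"grip": 1,"x": 0,"y": 0,"z": 4,"roll": 0},{"grip": 1,"x": 0,"y": 0,"z": 0,"roll": 0}])

```text
clock: 11.7
tcp_pos: [0.4818, -0.0937, 0.1494]
orientation: [-0.001, 0.227, 0.974, 0.0]
wrist_force: [0.1, 0.3, -1.8]
finger_gap: 0.0174
grip_force: 69.2
```

>>> servo_tool(increments=[{"grip": 1,"x": 0,"y": 0,"z": 3,"roll": 0},{"grip": 1,"x": 0,"y": 0,"z": 3,"roll": 0},{"grip": 1,"x": 0,"y": 0,"z": 3,"roll": 0},{"grip": 1,"x": 0,"y": 0,"z": 0,"roll": 0}])

```text
clock: 12.03
tcp_pos: [0.4819, -0.0937, 0.1406]
orientation: [-0.0, 0.227, 0.974, 0.0]
wrist_force: [0.1, -0.8, -1.8]
finger_gap: 0.0168
grip_force: 69.2
```

Smooth entry with no contact so far, and about 4.5 mm left to seat.

>>> servo_tool(increments=[{"grip": 1,"x": 0,"y": 0,"z": 2,"roll": 0},{"grip": 1,"x": 0,"y": 0,"z": 1.5,"roll": 0},{"grip": 1,"x": 0,"y": 0,"z": 0,"roll": 0}])

```text
clock: 12.28
tcp_pos: [0.4822, -0.0937, 0.1375]
orientation: [-0.0, 0.227, 0.974, 0.0]
wrist_force: [-1.3, 0.2, -2.4]
finger_gap: 0.0172
grip_force: 69.2
```

>>> servo_tool(increments=[{"grip": 1,"x": 0,"y": 0,"z": 0.7,"roll": 0},{"grip": 1,"x": 0,"y": 0,"z": 0,"roll": 0}])

```text
clock: 12.45
tcp_pos: [0.4823, -0.0938, 0.1371]
orientation: [0.0, 0.227, 0.974, 0.0]
wrist_force: [0.6, 0.0, -1.7]
finger_gap: 0.0171
grip_force: 69.2
```

>>> servo_tool(increments=[{"grip": 1,"x": 0,"y": 0,"z": 0.7,"roll": 0},{"grip": 1,"x": 0,"y": 0,"z": 0,"roll": 0}])

```text
clock: 12.62
tcp_pos: [0.4825, -0.0938, 0.1365]
orientation: [0.0, 0.227, 0.974, 0.0]
wrist_force: [0.4, -0.2, -1.0]
finger_gap: 0.0171
grip_force: 69.2
```

>>> servo_tool(increments=[{"grip": 1,"x": 0,"y": 0,"z": 0.7,"roll": 0},{"grip": 1,"x": 0,"y": 0,"z": 0,"roll": 0}])

```text
clock: 12.78
tcp_pos: [0.4826, -0.0939, 0.1364]
orientation: [0.001, 0.227, 0.974, -0.0]
wrist_force: [-0.7, -0.1, 3.8]
finger_gap: 0.017
grip_force: 69.7
```

Seated on its shoulder. Opening and retreating straight up.

>>> servo_tool(increments=[{"grip": 0.75,"x": 0,"y": 0,"z": 0,"roll": 0},{"grip": 0.6,"x": 0,"y": 0,"z": 0,"roll": 0},{"grip": 0.3,"x": 0,"y": 0,"z": 0,"roll": 0},{"grip": 0,"x": 0,"y": 0,"z": 0,"roll": 0},{"grip": 0,"x": 0,"y": 0,"z": 0,"roll": 0}])

```text
clock: 13.2
tcp_pos: [0.4822, -0.0938, 0.1356]
orientation: [-0.0, 0.227, 0.974, 0.0]
wrist_force: [-1.6, -0.6, -0.5]
finger_gap: 0.0689
grip_force: 0.0
```

>>> servo_tool(increments=[{"grip": 0,"x": 0,"y": 0,"z": 0,"roll": 0},{"grip": 0,"x": 0,"y": 0,"z": 0,"roll": 0},{"grip": 0,"x": 0,"y": 0,"z": -20,"roll": 0},{"grip": 0,"x": 0,"y": 0,"z": -35,"roll": 0},{"grip": 0,"x": 0,"y": 0,"z": -40,"roll": 0}])

```text
clock: 13.62
tcp_pos: [0.4806, -0.0932, 0.2298]
orientation: [-0.003, 0.227, 0.974, 0.0]
wrist_force: [1.1, -0.9, -0.2]
finger_gap: 0.0856
grip_force: 0.0
```

>>> servo_tool(increments=[{"grip": 0,"x": -20,"y": 0,"z": 0,"roll": 0},{"grip": 0,"x": -19,"y": 0,"z": 0,"roll": 0},{"grip": 0,"x": 0,"y": 0,"z": 0,"roll": 0},{"grip": 0,"x": 0,"y": 0,"z": 0,"roll": 0}])

```text
clock: 13.95
tcp_pos: [0.5176, -0.1114, 0.2304]
orientation: [-0.0, 0.228, 0.974, 0.0]
wrist_force: [-0.1, 0.3, 0.5]
finger_gap: 0.0852
grip_force: 0.0
```

```bash
python3 - <<'E'
from h import *
s=env.get_state();save('wrist','w14');save('side','side14');print(s['tcp_pos'],s['finger_gap'],s['wrist_force'])
a=cv2.imread('pics/side0.png',0);b=cv2.imread('pics/side14.png',0)
r=cv2.matchTemplate(b[175:240,300:350],a[185:232,312:338],cv2.TM_CCOEFF_NORMED);_,v,_,l=cv2.minMaxLoc(r);print('side',v,l[0]+300-312,l[1]+175-185)
im=cv2.imread('pics/w14.png');h=cv2.cvtColor(im,cv2.COLOR_BGR2HSV)
a=cv2.imread('pics/w3.png',0);b=cv2.imread('pics/w14.png',0)
for n,(y0,y1,x0,x1) in dict(all=(105,190,280,362),cap=(145,186,303,342)).items():
    r=cv2.matchTemplate(b[y0-30:y1+30,x0-30:x1+30],a[y0:y1,x0:x1],cv2.TM_CCOEFF_NORMED);_,v,_,l=cv2.minMaxLoc(r);print(n,v,l[0]-30,l[1]-30)
E
```

```text
[ 0.5176352  -0.11135975  0.2304165 ] 0.08515042500317309 [-0.06652077  0.3198358   0.45952466]
side 0.9681662321090698 0 0
all 0.9333705902099609 -6 -3
cap 0.9495519995689392 -6 -3
```

The punch stands exactly as it did at the start: side view offset 0,0, with block and cap shifted together in the wrist view.

```bash
python3 -c "
from workcell import env
print(env.hand_in())"
```

```text
the job is handed in; nothing more can be done
None
```

I handed the job in: the punch was pressed in the open hole until the force fell from about 10 N to 4 N, the spring's snap. It is back upright and seated in its block at 14 s of the 53 s allowed; the judge returned no verdict.

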